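Set the batch number on a window dial

ROBOT

A 6-joint arm with a two-finger parallel gripper is mounted at the origin on a cart in front of the work surface, level with it; the furniture and walls round the work are solid. World frame = base frame: x ahead of the robot, y to its left, z up, the work surface at z = 0. Lengths are in mm, angles in rad, forces in N, time in s.
With the tool pointing down it reaches from about 400 to 925 mm from the base axis. Payload 12.5 kg.
Tool frame: the origin (TCP) lies midway between the tips of the shut fingers; the grasp point (between the pads) lies 19 mm behind it; z points along the fingers, y is the line along which they close (so a half turn about z gives the same grasp; the last joint's range is limited). The gripper opens to 95 mm and grips with 3 to 60 N. Pads are 20 mm wide; open, the fingers measure 119 mm over their backs; the gripper's body (75 mm by 180 mm) begins 59 mm behind the grasp point.
Start: joints at [1.069, 0.491, 1.559, -0, 1.092, -0.106], TCP at [240.953, 576.707, 190.361] pointing down, gripper open.
Joint ranges: [-3.1, 3.1], [-0.84, 2.19], [0.05, 2.79], [-1.13, 4.28], [0.06, 2.93], [-2.69, 2.69]. Speed limits (rad/s): [2.22, 2.22, 2.79, 3.14, 3.14, 3.14].

INTERFACE

Orientations are given as [roll, pitch, yaw] about the fixed x, y, z axes, in that order (R = Rz(yaw) Ry(pitch) Rx(roll)).
In Python, from cell import state, viewer, env, models gives the robot as it stands. The module is installed in compiled form; this text tells all that it offers.
- The arm moves only by the tool arm_command, never from a script. Its argument "rows" is a list of rows, each a list of 2 entries, a list of its own where there are three numbers: the shift along the tool's x, y, z normalised to -1 to 1, where 1 is 0.25 m, then the turn about the tool's z normalised to -1 to 1, where 1 is pi rad. A call has exactly 5 rows; each row shifts and turns the commanded pose from where the row before left it, along the tool's axes as they then stand; what a row does not reach is not made up. A row lasts 1/10 s, in which the tool goes at most 50 mm and 8.59 degrees, less where a joint would pass 70% of its speed; a pose out of reach is approached as far as the arm can. A call with a number of a shift or a turn outside -1 to 1 is refused whole. A call with a gripper value outside its range is refused whole. "claw" is the opening, from 0 (shut) to 1 (fully open), set as the call begins (left out, the last holds). The fingers move at their own pace and stop on an object; the grip force is fixed at half the most. Time passes only in rows, so rows that do not move let the fingers close, or fill a call up. It gives the time, the measured TCP pose, the force, the opening and the grip force at its end, in the units of the state.
- state(): the state, without advancing time (a new reading comes with each control period).
- viewer.read_camera(name): name is "scene" or "side" or "wrist"; returns (picture, depth): 480x640x3 uint8, red, green, blue; 480x640 float32, mm along the optical axis (not along the pixel's ray), 0 where there is no reading.
- viewer.get_calibration(name): a dict with "camera_matrix" (3x3 intrinsics, pixels), "dist_coeffs" ([k1, k2, p1, p2, k3] as OpenCV has them; the pictures are not rectified), "world_to_cam" (4x4, takes a point from world to camera coordinates). Camera axes: x right, y up, looking along -z (the intrinsics and any distortion apply to the point x, -y, -z); pixel columns grow to the right and rows downward; lengths in mm; the calibration is good to about 2 mm. A picture is of the moment at which its call begins: read the wrist's pose just before it. get_calibration takes no time and is no camera call; for the wrist camera it gives the pose at the moment of the call.
- env.job_done(): hands the job in; it is judged then, once.
Trained networks look in the newest picture that a camera, given by its name, has taken for a name from the list of things; names that differ only in an ending like _2 or _b are one class to them, and where a whole thing is asked for, a point or a joint stands for the part that bears it (a point fixed in the world has none). Each returns a list of dicts, best first, with "confidence" (0 to 1); they miss things now and then, are a little off and sometimes report something else, mostly with a low value. They report only what shows in the picture. A call takes as long as a camera call.
- models.search_frame(camera, label): "position" ([x, y, z] in mm, in world coordinates, good to about 4 mm: the middle of the surface that is visible of it).
- models.mark_of(camera, label): "position" ([x, y, z] in mm, in world coordinates, good to about 4 mm: a listed point, or the origin of a listed thing).
The state is a dict: "t": time; "joints": joint angles; "qvel": joint speeds; "tau": joint torques, N m; "eef_pos": TCP position; "tcp_rot": TCP orientation; "ft_force": force on the tool from outside, world axes, zero at the start; "moment": the same for the moment, N m; "opening": opening from 0.0 (shut) to 1.0 (fully open); "grip_force": force on a finger pad.
Only numpy, scipy, OpenCV 4.12 (cv2) and the standard library are available. Lean on these libraries where they do the work, as an engineer would, in place of code of your own. Each camera call takes 0.05 s, during which the arm holds its last target. There are 200 camera calls.

TASK

The next batch of samples is number 4. Turn the drum of the round-housed batch dial by its bar grip until the 4 stands whole and centred in the small window, then let go. Leave the dial with the square housing at the number it shows.

Things in the scene. Friction and masses are not known exactly. Their poses are not given: they have to be found in the camera images.
- round_dial: grey round dial housing, 148 mm across, 40 mm high, fixed to the worktop; origin at its underside's centre, z up. Its cover has a window on the -x side (towards the robot), 26 mm radially, 33 mm wide, middle 51 mm from the axis. In it black numerals, 20 mm high, show on a white drum, upright as seen from the robot. Yawed up to 0.6 rad
- round_drum (a joint): angle (rad) of the round dial's drum, numerals 0 to 9. Numeral k is centred in the window at k x 0.6283 (4: 2.513), whole to 0.17 either side. Value and numerals count up as the drum turns anticlockwise from above. At the start it reads 1.13 to 1.88 (numerals 1.8 to 3). No detents; light friction, 0.06 N m; it stays where left
- round_drum_grip (a point): point on the drum's upright axis, 70 mm over the worktop, in the black bar grip: 52 mm long, 15 mm thick, top 85 mm over the worktop, free down to the cover (40 mm) but for a flush hub. Turns with the drum: x along the bar, y across it (pinch it across), z up. At joint 2.0 the bar lies along the housing's x axis
- square_drum_bar_end (a point): end of the like bar grip of the other dial, 26 mm from its drum's axis, 70 mm over the worktop; x axis along the bar, outward from that axis. Its housing is square with rounded corners, 138 mm wide, 40 mm high, fixed; otherwise the same. Its drum is not to be turned

How it is judged (in metres and radians):
At the end, for the whole second after the job is handed in: The round dial's drum is at rest with the 4 in the window, within 0.19 rad (11 degrees) of centred (joint 2.513 rad), and the square dial's drum has not been turned (its bar's end within 5 mm of where it was) (value of joint round_drum between 2.323 and 2.703 rad and velocity of joint round_drum between -0.05 and 0.05 rad/s and distance of square_drum_bar_end from where it was at the start of the episode below 0.005 m); the robot touches nothing.
It fails at once if the drum of the square dial is turned (its bar's end moves more than 5 mm) (distance of square_drum_bar_end from where it was at the start of the episode above 0.005 m).
It also fails if it takes over 32 s, if anything falls off the work surface, if the arm or the gripper's body presses on something with over 40 N, if the wrist force passes 120 N, or if a joint passes its speed limit or range.

## Working session

There is one attempt and no reset: what is moved stays moved. The work goes in short steps, Python scripts to look and compute and a tool call to move; the robot and the scene stay as the last step left them, time stands still between calls to the robot, and variables do not carry over. Pictures are saved under pics/ and viewed, at most 10 in all, crops included, and the job is handed in when it is done.

Besides the shell and the picture viewer there is one more tool, called after "Emit:" by a JSON object that holds its "fn" and its "kwargs". arm_command: Moves the arm, as the interface text tells. Scaled input: -1 to 1 covers 0.25 m each way for a shift and pi rad each way for a turn. Its arguments: {"type":"object","properties":{"rows":{"type":"array","items":{"type":"array"}},"claw":{"type":"number"}},"required":["rows"]}

```bash
mkdir -p pics
python3 - <<'E'
from cell import state, viewer, env, models
import cv2,numpy as np
ims=[]
for c in ["scene","side","wrist"]:
    p,d=viewer.read_camera(c); ims.append(p)
    for l in ["round_dial","round_drum_grip","square_drum_bar_end"]:
        for f in (models.mark_of,models.search_frame):
            print(c,l,f.__name__,[(np.round(r["position"]).tolist(),round(r["confidence"],2)) for r in f(c,l)[:3]])
a=np.vstack([np.hstack([ims[0],ims[1]]),np.hstack([ims[2],0*ims[2]])])
cv2.imwrite("pics/a.png",cv2.resize(a,(800,600),interpolation=cv2.INTER_AREA)[:,:,::-1])
s=state();print(s)
E
```

```text
scene round_dial call [([504.0, 227.0, 1.0], 0.97)]
scene round_dial call [([487.0, 216.0, 41.0], 0.91)]
scene round_drum_grip call [([503.0, 230.0, 71.0], 0.73)]
scene round_drum_grip call [([494.0, 224.0, 54.0], 0.58)]
scene square_drum_bar_end call []
scene square_drum_bar_end call [([522.0, -136.0, 52.0], 0.74), ([489.0, 214.0, 37.0], 0.65)]
side round_dial call [([506.0, 230.0, -1.0], 0.66)]
side round_dial call [([501.0, 257.0, 38.0], 0.86)]
side round_drum_grip call [([505.0, 227.0, 71.0], 0.93)]
side round_drum_grip call [([501.0, 233.0, 55.0], 0.77)]
side square_drum_bar_end call [([519.0, -106.0, 70.0], 0.59)]
side square_drum_bar_end call [([527.0, -125.0, 56.0], 0.75)]
wrist round_dial call []
wrist round_dial call []
wrist round_drum_grip call []
wrist round_drum_grip call []
wrist square_drum_bar_end call []
wrist square_drum_bar_end call []
{'t': 1.05, 'joints': array([ 1.06937902e+00,  4.90886210e-01,  1.55889711e+00,  1.56061788e-05,
        1.09165902e+00, -1.05624631e-01]), 'qvel': array([-0.00048807, -0.00036246, -0.00082131,  0.00117094,  0.00115367,
        0.00035528]), 'tau': array([-3.28057562e-03, -6.12483573e+01, -2.58417928e+01,  6.92534423e-02,
        4.46335401e-02,  9.04700357e-06]), 'eef_pos': array([240.96806725, 576.71621794, 190.37051223]), 'tcp_rot': array([3.14144171e+00, 2.07496312e-06, 2.74579278e+00]), 'ft_force': array([ 0.31436729, -0.46257272, -0.12740626]), 'moment': array([0.026735  , 0.05822689, 0.04226766]), 'grip_force': 0.0, 'opening': 0.9993941497557751}
```

View pics/a.png

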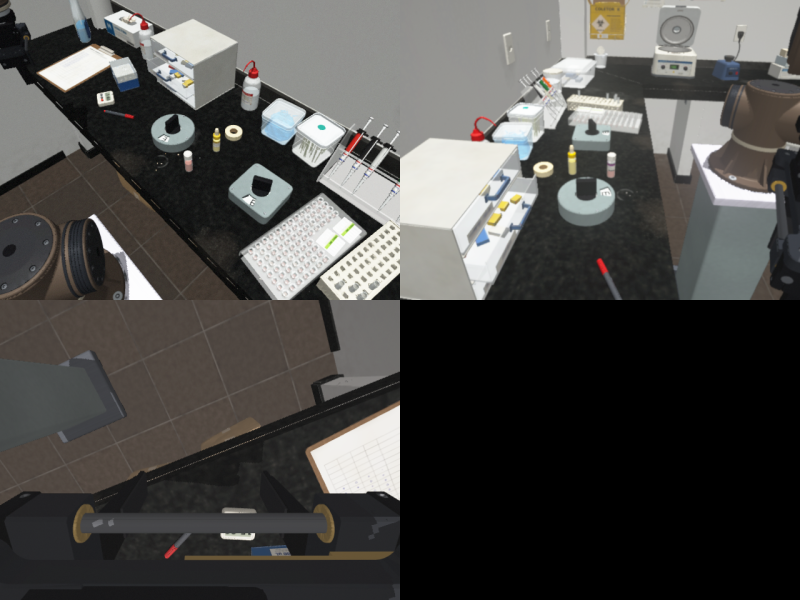

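The scene picture (top left) shows the round dial near (172,130) and the square one near (260,188). In the side view the round dial is at (587,200). A cabinet and small bottles stand nearby. Next I measure the bar direction, the window and the obstacles.

```bash
cat > h.py <<'E'
from cell import state, viewer, env, models
import cv2,numpy as np
def cloud(c):
    p,d=viewer.read_camera(c);k=viewer.get_calibration(c)
    v,u=np.nonzero(d>0);z=d[v,u].astype(float)
    n=cv2.undistortPoints(np.stack([u,v],1).astype(float)[:,None],k["camera_matrix"],np.array(k["dist_coeffs"]))[:,0]
    P=np.c_[n[:,0]*z,-n[:,1]*z,-z,np.ones(len(z))]@np.linalg.inv(k["world_to_cam"]).T
    return p,P[:,:3],p[v,u],k
def top(p,k,cx,cy,z,h=100,s=3):
    g=np.arange(-h,h,1/s); X=cx-g[:,None]*-1; 
    # image up = +x, left = +y
    xx,yy=np.meshgrid(cx-g,cy-g,indexing='ij')
    W=np.stack([xx,yy,np.full_like(xx,z),np.ones_like(xx)],-1).reshape(-1,4)@k["world_to_cam"].T
    q=W[:,:3]*[1,-1,-1]
    uv=cv2.projectPoints(q,np.zeros(3),np.zeros(3),k["camera_matrix"],np.array(k["dist_coeffs"]))[0].reshape(*xx.shape,2).astype(np.float32)
    return cv2.remap(p,uv[...,0],uv[...,1],cv2.INTER_LINEAR)
def bar(P,C,cx,cy):
    m=(np.hypot(P[:,0]-cx,P[:,1]-cy)<40)&(P[:,2]>50)&(P[:,2]<95)
    return P[m],C[m]
E
python3 - <<'E'
from h import *
cx,cy=504.5,228.5; T=[]
for c in ["scene","side"]:
    p,P,C,k=cloud(c)
    B,_=bar(P,C,cx,cy)
    t=B[B[:,2]>np.percentile(B[:,2],97)-3]
    r=cv2.minAreaRect(t[:,:2].astype(np.float32))
    print(c,"bar n",len(B),"ztop",np.percentile(B[:,2],[50,97,100]).round(1),"top n",len(t),"rect",r)
    r=np.hypot(P[:,0]-cx,P[:,1]-cy); m=(abs(P[:,2]-40)<6)&(r<80)&(C.min(1)>200)
    w=P[m].mean(0); print("white",m.sum(),w, "yaw",np.arctan2(cy-w[1],cx-w[0]))
    m=(abs(P[:,2]-40)<3)&(r<90); print("cover rect",cv2.minEnclosingCircle(P[m][:,:2].astype(np.float32)))
    m=(r<230)&(r>85)&(P[:,2]>15)
    H,xe,ye=np.histogram2d(P[m][:,0],P[m][:,1],bins=[np.arange(280,760,40),np.arange(0,480,40)],weights=None)
    Z=np.zeros(H.shape)
    np.maximum.at(Z,(np.clip(((P[m][:,0]-280)//40).astype(int),0,10),np.clip(((P[m][:,1])//40).astype(int),0,10)),P[m][:,2])
    print("heights rows x from 280, cols y from 0 step 40\n",Z.round().astype(int))
    T+=[top(p,k,cx,cy,40),top(p,k,cx,cy,85)] if c=="scene" else [top(p,k,cx,cy,40)]
    if c=="side":T.append(top(p,k,cx,cy,85))
a=np.vstack([np.hstack(T[:2]),np.hstack(T[2:])])
cv2.imwrite("pics/b.png",cv2.resize(a,(600,600))[:,:,::-1])
E
```

```text
scene bar n 377 ztop [74.6 86.2 88.4] top n 105 rect ((504.06683349609375, 229.61155700683594), (51.45106887817383, 15.740053176879883), 9.568098068237305)
white 51 [455.97852042 213.91801906  36.04323171] yaw 0.29193957250674357
cover rect ((504.78204345703125, 229.47076416015625), 75.16011047363281)
heights rows x from 280, cols y from 0 step 40
 [[  0   0   0   0   0   0   0   0   0   0   0]
 [  0   0   0   0   0   0   0   0   0   0   0]
 [  0   0   0   0   0   0   0   0   0   0   0]
 [  0  77  78   0   0   0   0   0   0   0   0]
 [  0  78  80   0   0   0   0   0   0   0  16]
 [  0   0   0   0   0   0   0   0   0   0   0]
 [  0  73  76   0   0   0   0   0   0   0   0]
 [  0  99  99   0   0   0   0   0   0 119 118]
 [  0  21  23   0   0   0 111 131 130 184 184]
 [  0  24  23   0   0   0 201 203 202 202 200]
 [  0   0  22   0   0   0 202 203 203 201   0]]
side bar n 762 ztop [73.2 86.5 88. ] top n 202 rect ((502.54107666015625, 230.65350341796875), (50.327972412109375, 17.369165420532227), 9.226215362548828)
white 139 [453.3435767  214.94107728  36.35867299] yaw 0.2590908549266848
cover rect ((502.636962890625, 231.1465606689453), 74.54808807373047)
heights rows x from 280, cols y from 0 step 40
 [[  0   0   0   0   0   0   0   0   0   0   0]
 [  0   0   0   0   0   0   0   0   0   0   0]
 [  0   0   0   0   0   0   0   0   0   0   0]
 [  0  78  79   0   0   0   0   0   0   0  16]
 [  0  79  80   0   0   0   0   0   0   0  17]
 [  0   0   0   0   0   0   0   0   0   0   0]
 [  0  75  80   0   0   0   0   0   0   0   0]
 [  0   0 100   0   0   0   0   0   0 119 119]
 [  0  21  22   0   0   0   0 130 131 185 185]
 [  0  22  22  20   0   0 202 202 202 202 200]
 [  0   0  22   0   0   0 202 202 202 202   0]]
```

View pics/b.png

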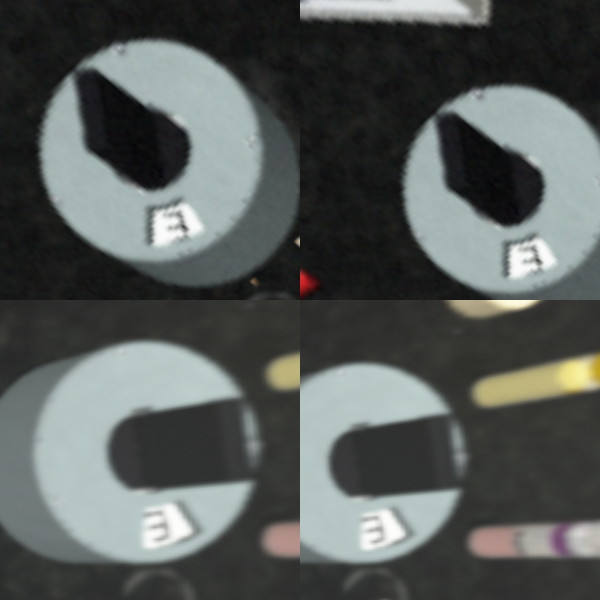

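Measurements: axis about (503.5, 230), bar at about 0.163 rad in the world, housing yaw about 0.30. That puts the joint at about 1.86, so the turn is about +0.65 rad. The picture agrees: a "3" stands nearly centred in the window. I move over it now.

Emit:
{"fn": "arm_command", "kwargs": {"rows": [[[-0.15, -0.0875, 0], 0], [[-0.15, -0.0875, 0], 0], [[-0.15, -0.0875, 0], 0], [[-0.15, -0.0875, 0], 0], [[-0.15, -0.0875, 0], 0]], "claw": 1}}

```text
t: 1.65
eef_pos: [372.6, 402.1, 190.5]
tcp_rot: [3.141, 0.0, 2.746]
ft_force: [0.6, -0.1, -0.3]
opening: 0.997
grip_force: 0.0
```

Emit:
{"fn": "arm_command", "kwargs": {"rows": [[[-0.15, -0.0875, 0], 0], [[-0.15, -0.0875, 0], 0], [[-0.15, -0.0875, 0], 0], [[-0.15, -0.0875, 0], 0], [[-0.15, -0.0875, 0], 0]]}}

```text
t: 2.15
eef_pos: [503.6, 228.7, 190.5]
tcp_rot: [3.141, 0.0, 2.746]
ft_force: [0.2, 1.1, -0.4]
opening: 1.0
grip_force: 0.0
```

Emit:
{"fn": "arm_command", "kwargs": {"rows": [[[0, 0, 0], -0.0445], [[0, 0, 0], -0.0445], [[0, 0, 0], -0.0445], [[0, 0, 0], -0.0445], [[0, 0, 0], 0]]}}

```text
t: 2.65
eef_pos: [502.7, 230.2, 190.4]
tcp_rot: [3.142, 0.0, -2.976]
ft_force: [-1.0, 0.1, -0.8]
opening: 1.0
grip_force: 0.0
```

Run:
```python
from h import *
s=state();print(s["eef_pos"],s["tcp_rot"],s["joints"])
p,P,C,k=cloud("wrist")
B,_=bar(P,C,503.5,230)
print(len(B))
if len(B)>20:
    t=B[B[:,2]>np.percentile(B[:,2],97)-4];print(np.percentile(B[:,2],97),cv2.minAreaRect(t[:,:2].astype(np.float32)))
print([models.mark_of("wrist",l)[:1] for l in ("round_drum_grip","round_dial")])
a=np.hstack([cv2.resize(p,(480,360)),cv2.resize(top(p,k,503.5,230,40),(300,360))])
cv2.imwrite("pics/c.png",a[:,:,::-1])
```

```text
[502.65893932 230.22381435 190.39234259] [ 3.14152575e+00  1.41411245e-04 -2.97621315e+00] [ 3.09992432e-01  3.88519651e-01  1.73728756e+00  5.39197692e-05
  1.01563587e+00 -1.42621182e+00]
1056
87.01759559934989 ((504.3315124511719, 229.6046142578125), (51.19575500488281, 14.36459732055664), 8.812176704406738)
[[{'position': [503.8, 231.9, 67.4], 'confidence': 0.59}], [{'position': [499.2, 233.1, -1.7], 'confidence': 0.8}]]
```

View pics/c.png

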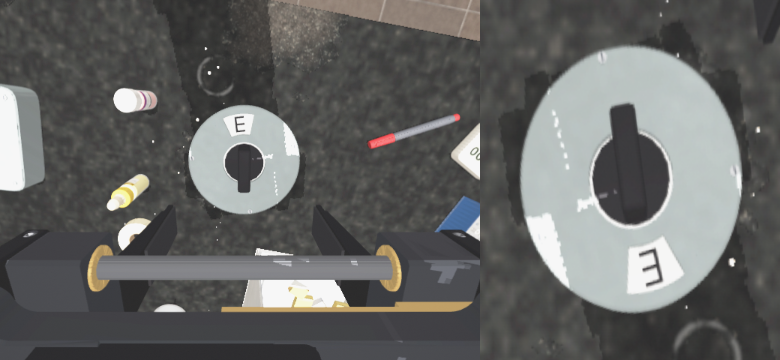

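The wrist view shows the "3" in the window at (240,124), and the bar at (244,168) lies square to the fingers. I descend and grip.

Emit:
{"fn": "arm_command", "kwargs": {"rows": [[[-0.005, 0, 0.112], 0], [[0, 0, 0.112], 0], [[0, 0, 0.112], 0], [[0, 0, 0.112], 0], [[0, 0, 0.112], 0]]}}

```text
t: 3.3
eef_pos: [503.9, 230.6, 49.4]
tcp_rot: [3.141, 0.0, -2.981]
ft_force: [0.3, -0.1, 1.0]
opening: 1.002
grip_force: 0.0
```

Emit:
{"fn": "arm_command", "kwargs": {"rows": [[[0, 0, 0], 0], [[0, 0, 0], 0], [[0, 0, 0], 0], [[0, 0, 0], 0], [[0, 0, 0], 0]], "claw": 0}}

```text
t: 3.8
eef_pos: [504.3, 230.7, 51.4]
tcp_rot: [3.141, 0.002, -2.978]
ft_force: [-0.2, -0.6, 0.5]
opening: 0.638
grip_force: 0.0
```

Emit:
{"fn": "arm_command", "kwargs": {"rows": [[[0, 0, 0], 0], [[0, 0, 0], 0], [[0, 0, 0], 0], [[0, 0, 0], 0], [[0, 0, 0], 0]]}}

```text
t: 4.3
eef_pos: [503.8, 230.5, 50.3]
tcp_rot: [3.142, -0.0, -2.978]
ft_force: [-0.2, 0.2, 1.0]
opening: 0.212
grip_force: 0.0
```

Emit:
{"fn": "arm_command", "kwargs": {"rows": [[[0, 0, 0], 0], [[0, 0, 0], 0], [[0, 0, 0], 0], [[0, 0, 0], 0], [[0, 0, 0], 0]]}}

```text
t: 4.8
eef_pos: [503.9, 230.0, 50.3]
tcp_rot: [-3.141, -0.0, -2.978]
ft_force: [1.2, -6.1, 0.1]
opening: 0.157
grip_force: 30.0
```

Emit:
{"fn": "arm_command", "kwargs": {"rows": [[[0, 0, 0], -0.042], [[0, 0, 0], -0.042], [[0, 0, 0], -0.042], [[0, 0, 0], -0.042], [[0, 0, 0], -0.04]]}}

```text
t: 5.3
eef_pos: [503.9, 230.1, 50.3]
tcp_rot: [-3.141, -0.0, -2.319]
ft_force: [1.1, -5.2, 0.0]
opening: 0.156
grip_force: 30.0
```

Emit:
{"fn": "arm_command", "kwargs": {"rows": [[[0, 0, 0], 0], [[0, 0, 0], 0], [[0, 0, 0], 0], [[0, 0, 0], 0], [[0, 0, 0], 0]]}}

```text
t: 5.8
eef_pos: [503.9, 230.1, 50.3]
tcp_rot: [-3.141, -0.0, -2.325]
ft_force: [1.1, -5.2, 0.7]
opening: 0.154
grip_force: 30.0
```

Emit:
{"fn": "arm_command", "kwargs": {"rows": [[[0, 0, 0], 0], [[0, 0, 0], 0], [[0, 0, 0], 0], [[0, 0, 0], 0], [[0, 0, 0], 0]], "claw": 0.6}}

```text
t: 6.3
eef_pos: [503.8, 230.6, 50.3]
tcp_rot: [3.142, 0.0, -2.325]
ft_force: [-0.5, 0.1, 0.5]
opening: 0.518
grip_force: 0.0
```

Emit:
{"fn": "arm_command", "kwargs": {"rows": [[[0, 0, -0.1], 0], [[0, 0, -0.12], 0], [[0, 0, -0.12], 0], [[0, 0, -0.12], 0], [[0, 0, -0.1], 0]]}}

```text
t: 6.8
eef_pos: [503.9, 230.6, 192.0]
tcp_rot: [-3.141, 0.001, -2.325]
ft_force: [0.0, 0.1, 0.3]
opening: 0.597
grip_force: 0.0
```

Run:
```python
from h import *
cx,cy=503.9,230.1;T=[]
for c in ["scene","side","wrist"]:
    p,P,C,k=cloud(c)
    B,_=bar(P,C,cx,cy)
    if len(B)>20:
        t=B[B[:,2]>np.percentile(B[:,2],97)-4];print(c,cv2.minAreaRect(t[:,:2].astype(np.float32)))
    r=np.hypot(P[:,0]-cx,P[:,1]-cy); m=(abs(P[:,2]-40)<6)&(r<68)&(r>35)&(P[:,0]<cx-20)&(C.min(1)>215)
    if m.sum():
        (wx,wy),_,_=cv2.minAreaRect(P[m][:,:2].astype(np.float32)); print("yaw",np.arctan2(cy-wy,cx-wx),m.sum())
    T.append(cv2.resize(top(p,k,cx,cy,40),(260,260)))
cv2.imwrite("pics/d.png",np.hstack(T)[:,:,::-1]);s=state();print(s["t"],s["eef_pos"])
```

```text
scene ((503.3779296875, 228.85362243652344), (49.15399169921875, 14.148611068725586), 49.1773796081543)
side ((503.4381103515625, 231.38580322265625), (51.70305633544922, 15.242497444152832), 46.807167053222656)
wrist ((503.1676025390625, 228.6437225341797), (51.071475982666016, 14.443218231201172), 46.433799743652344)
yaw 0.29746281151147524 108
6.95 [504.30419779 230.71766074 191.65151035]
```

View pics/d.png

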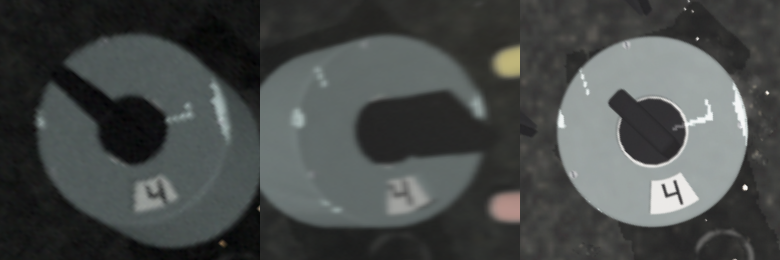

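The "4" is whole and centred in the window (wrist crop, (671,193)). The bar is at about 0.815 rad and the housing yaw is about 0.297, so the joint is at about 2.52. The gripper is clear, so I hand in.

```bash
python3 -c "
from cell import env
print(env.job_done())"
```

```text
the job is handed in; nothing more can be done
None
```

The round dial now shows a whole, centred 4 (drum at about 2.52 rad, target 2.513). The arm has let go and is clear, it never went near the square dial, and the job is handed in, though the hand-in returned no verdict.

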